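# Feel out the hidden release of the sample drum

### The job

Somewhere along the front half of the white drum's ribbed rim a stretch that looks like all the rest hides a notch with the drum's release in it. Feel along the top of the rim with closed fingertips to find it, press it fully down inside its notch so that the red indicator in the middle pops all the way up, then move clear. Do not touch the indicator itself, and leave everything else on the bench where it is.

Things in the scene. Friction and masses are not known exactly. Their poses are not given: they have to be found in the camera images.
- drum: closed round white sample drum with a blue band, fixed to the worktop, 184 mm across. Origin: centre of its underside, on the worktop; z up; its -x axis is its front, roughly towards the robot. Its deck, inside the ribbed rim, is 44 mm above the worktop. Press the release near the middle of its notch: hard against an end the finger can jam on the rim.
- rim_centre (a point): centre of the rim, level with its top, on the drum's axis, 60 mm above the worktop. The rim is a ring of 36 equal grey radial ribs, 52 to 90 mm out from here (mid-line 71 mm), 16 mm high, hard and unyielding but for the release. The middle of the release lies within 1.0 rad (57 degrees) either side of the drum's front, seen from here.
- release (a joint): sinking of the release, m: 0 = level with the rim, 0.012 = fully down on its stop. It is a 50 degree stretch of the rim (five ribs), looks like the rest, and sinks straight down into a notch about 58 mm long at the mid-line, which takes closed fingers up to 40 mm across. Slides down under about 2 N, has no spring, stays where it is left. Must be found by touch.
- indicator: red round plunger, 26 mm wide, in a steel collar at the centre of the drum's deck. Origin: centre of its top face, about 52 mm above the worktop at first; linked to the release, it rises as far as the release sinks (12 mm when fully down). Not to be touched.
- cup_yellow: sample cup with yellow screw lid, 65 mm wide, 67 high; bystander, loose on the worktop, to be left alone. Origin: centre of its underside.
- petri: petri dish with its lid on, 61 mm wide, 16 high; bystander, loose on the worktop, to be left alone. Origin: centre of its underside.
- dropper: brown dropper bottle with black teat, 36 mm wide, 100 high; bystander, loose on the worktop, to be left alone. Origin: centre of its underside.
- countdown: small white digital timer, 66x62x19 mm; bystander, loose on the worktop, to be left alone. Origin: centre of its underside.
- tape: roll of tan adhesive tape lying flat, 100 mm wide, 25 high; bystander, loose on the worktop, to be left alone. Origin: centre of its underside.
- marker: white and blue marker pen lying down, 135 mm long; bystander, loose on the worktop, to be left alone. Origin: centre of its underside.
- cup_white: sample cup with white screw lid, 65 mm wide, 67 high; bystander, loose on the worktop, to be left alone. Origin: centre of its underside.

How it is judged:
At the end, for the whole second after the job is handed in: The hidden release is at least 10.5 mm of its 12 mm down and stays there, and the red indicator stands at least 10 mm above its starting level (value of joint release above 0.0105 m and z of indicator in the frame of drum above 0.0625 m); the robot touches nothing.
It fails at once if the robot touches the red indicator (contact force between the arm and indicator above 0.5 N).
It fails at once if the fingers touch the red indicator (contact force between the fingers and indicator above 0.5 N).
It fails at once if another object on the worktop is moved by more than 15 mm (distance of any of cup_yellow, petri, dropper, countdown, tape, marker, cup_white from where it was at the start of the episode above 0.015 m).
It also fails if it takes over 51 s, if anything falls off the work surface, if the arm or the gripper's body presses on something with over 40 N, if the wrist force passes 120 N, or if a joint passes its speed limit or range.

### The arm

A 6-joint arm with a two-finger parallel gripper is mounted at the origin on a cart in front of the work surface, level with it; the furniture and walls round the work are solid. World frame = base frame: x ahead of the robot, y to its left, z up, the work surface at z = 0. Lengths are in m, angles in rad, forces in N, time in s.
With the tool pointing down it reaches from about 0.425 to 1.125 m from the base axis. Payload 14.9 kg.
Tool frame: the origin (TCP) lies at the very end of the fingers, on their centre line; the grasp point (between the pads) lies 19 mm behind it; z points along the fingers, y is the line along which they close (so a half turn about z gives the same grasp; the last joint's range is limited). The gripper opens to 91 mm and grips with 3 to 60 N. Pads are 32 mm wide; open, the fingers measure 118 mm over their backs; the gripper's body (76 mm by 178 mm) begins 60 mm behind the grasp point.
Start: joints at [1.313, 0.379, 1.734, -0, 1.028, -0.033], TCP at [0.156, 0.682, 0.214] pointing down, gripper open.
Joint ranges: [-2.77, 2.77], [-0.74, 2.19], [0, 2.66], [-1.06, 4.2], [0.31, 2.87], [-3.08, 3.08]. Speed limits (rad/s): [1.89, 1.89, 2.39, 3.14, 3.14, 3.14].

### API

Orientations are given as a rotation vector (axis times angle).
In Python, from bench import ctrl gives the robot as it stands.
- The arm moves only by the tool send_rows, never from a script. Its argument "rows" is a list of rows, each a list of 3 entries, a list of its own where there are three numbers: the opening in per cent of the stroke, from 0 (shut) to 100 (fully open), then the shift along the tool's x, y, z in mm, then the turn, a rotation vector about the tool's x, y, z in degrees. A call has 1 to 10 rows; each row shifts and turns the commanded pose from where the row before left it, along the tool's axes as they then stand; what a row does not reach is not made up. A row lasts 1/12 s, in which the tool goes at most 41.7 mm and 7.16 degrees, less where a joint would pass 70% of its speed; a pose out of reach is approached as far as the arm can. A call with a gripper value outside its range is refused whole. The fingers move at their own pace and stop on an object; "force" is the grip in N (left out, the last holds). Time passes only in rows, so rows that do not move let the fingers close. It gives the time, the measured TCP pose, the force, the opening and the grip force at its end, in the units of the state.
- ctrl.get_obs(): the state, without advancing time (a new reading comes with each control period).
- ctrl.read_camera(name): name is "scene" or "top"; returns the picture (384x512x3 uint8, red, green, blue); there is no depth.
- ctrl.get_calibration(name): a dict with "camera_matrix" (3x3 intrinsics, pixels), "rvec" (rotation vector, rad) and "tvec" (3), from world to camera coordinates, as OpenCV has them. Camera axes: x right, y down, z forward; pixel columns grow to the right and rows downward; lengths in m; the calibration is good to about 2 mm. A picture is of the moment at which its call begins. get_calibration takes no time and is no camera call.
- ctrl.hand_in(): hands the job in; it is judged then, once.
The state is a dict: "time_s": time; "q": joint angles; "qd": joint speeds; "joint_efforts": joint torques, N m; "ee_pos": TCP position; "tool_rot": TCP orientation; "wrist_force": force on the tool from outside, world axes, zero at the start; "torque": the same for the moment, N m; "finger_gap": finger opening in m; "grasp_force": force on a finger pad.
Only numpy, scipy, OpenCV 4.12 (cv2) and the standard library are available. Lean on these libraries where they do the work, as an engineer would, in place of code of your own. Each camera call takes 0.05 s, during which the arm holds its last target. There are 200 camera calls.

## Working session

There is one attempt and no reset: what is moved stays moved. The work goes in short steps, Python scripts to look and compute and a tool call to move; the robot and the scene stay as the last step left them, time stands still between calls to the robot, and variables do not carry over. Pictures are saved under pics/ and viewed, at most 10 in all, crops included, and the job is handed in when it is done.

Besides the shell and the picture viewer there is one more tool, called after "Call:" as name([rows], argument=value, ...), one row to a line, values as JSON. send_rows: Moves the arm, as the interface text tells. Its arguments: {"type":"object","properties":{"rows":{"type":"array"},"force":{"type":"number"}},"required":["rows"]}

```bash
mkdir -p pics; python3 - <<'E'
from bench import ctrl
import cv2
for n in("scene","top"):
    cv2.imwrite(f"pics/{n}0.png",ctrl.read_camera(n)[:,:,::-1]); print(ctrl.get_calibration(n))
print(ctrl.get_obs())
E
```

```text
{'camera_matrix': array([[425.44677637,   0.        , 255.44929546],
       [  0.        , 425.44677637, 190.67415548],
       [  0.        ,   0.        ,   1.        ]]), 'rvec': array([ 2.17608835, -0.67525056,  0.2871244 ]), 'tvec': array([-0.39393376,  0.21810775,  1.52548935])}
{'camera_matrix': array([[401.10762416,   0.        , 251.42800871],
       [  0.        , 401.10762416, 192.41365877],
       [  0.        ,   0.        ,   1.        ]]), 'rvec': array([ 2.16201065, -2.17330008,  0.28867573]), 'tvec': array([-0.00491023,  0.50012953,  1.66505618])}
{'time_s': 0.1, 'q': array([ 1.31269859e+00,  3.79341790e-01,  1.73471140e+00,  1.18654395e-05,
        1.02848707e+00, -3.32732726e-02]), 'qd': array([ 1.55206309e-03,  2.15630386e-04, -1.44032880e-03, -3.13733183e-04,
       -1.80259232e-03,  4.49938504e-06]), 'joint_efforts': array([ 1.49273597e-03, -7.65036464e+01, -4.35296381e+01,  6.51469454e-02,
        3.98548774e-02, -8.79724598e-05]), 'ee_pos': array([0.15595129, 0.68205333, 0.2133693 ]), 'tool_rot': array([-3.52403103e-01, -3.12161606e+00,  1.47035259e-03]), 'wrist_force': array([ 0.24712086,  0.37773167, -0.1850084 ]), 'torque': array([ 0.03945382, -0.02377144, -0.00505301]), 'grasp_force': 0.0, 'finger_gap': 0.09096243583945794}
```

View pics/top0.png

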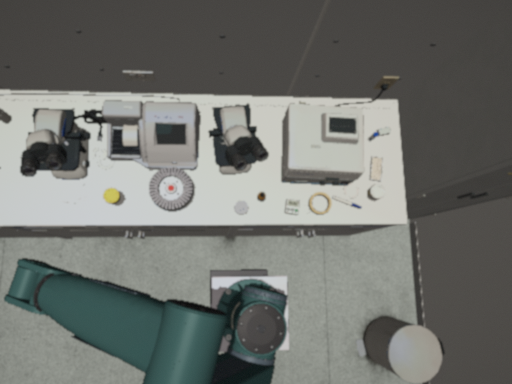

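View pics/scene0.png

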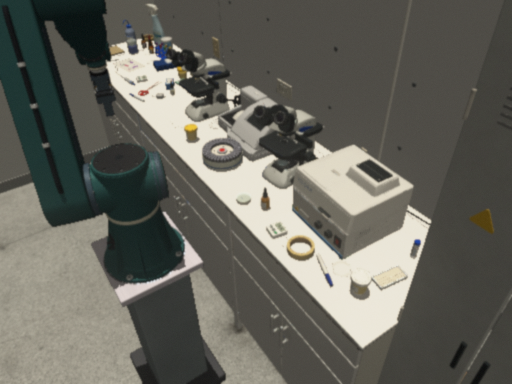

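The top view shows the drum at about (171,188) with the red indicator at its centre. In the scene view the drum is at about (221,152). The yellow cup is to its left, and an instrument stands behind it.

```bash
cat >h.py <<'E'
import cv2,numpy as np
from bench import ctrl
def ray(n,uv):
    c=ctrl.get_calibration(n);R=cv2.Rodrigues(c["rvec"])[0];p=np.linalg.inv(c["camera_matrix"])@[*uv,1]
    return -R.T@c["tvec"],R.T@p
def onz(n,uv,z):
    o,d=ray(n,uv);return o+d*(z-o[2])/d[2]
def proj(n,P):
    c=ctrl.get_calibration(n);return cv2.projectPoints(np.array(P,float).reshape(-1,3),c["rvec"],c["tvec"],c["camera_matrix"],None)[0][:,0]
E
python3 - <<'E'
from h import *
for n,c in(("top",(171,188)),("scene",(221,152))):
    im=cv2.imread(f"pics/{n}0.png");x0,y0=c[0]-26,c[1]-26
    w=im[y0:y0+52,x0:x0+52].astype(int)
    m=(w[...,2]-np.maximum(w[...,1],w[...,0])>50)
    ys,xs=np.nonzero(m);k=(abs(xs-26)<10)&(abs(ys-26)<10);r=(xs[k].mean()+x0,ys[k].mean()+y0);print(n,"red",r,k.sum(),onz(n,r,.052))
    if n=="top":
        g=(w.max(2)<165).astype(np.uint8);cnt=max(cv2.findContours(g,0,1)[0],key=cv2.contourArea)
        e=cv2.minEnclosingCircle(cnt);print(e,onz(n,(e[0][0]+x0,e[0][1]+y0),.06))
for nm,uv,z in(("cupy",(112,196),.067),("petri",(241,208),.016),("dropper",(262,196),.1),("instr corner",(143,167),.15),("instr corner r",(198,165),.1)):print(nm,onz("top",uv,z))
im=cv2.imread("pics/top0.png")[90:240,60:260];b=cv2.imread("pics/scene0.png")[90:200,150:300]
cv2.imwrite("pics/crop.png",cv2.resize(im,(800,600),interpolation=2))
cv2.imwrite("pics/crop2.png",cv2.resize(b,(750,550),interpolation=2))
E
```

```text
top red (np.float64(170.47619047619048), np.float64(187.61904761904762)) 21 [0.51822173 0.33241271 0.052     ]
((25.5, 18.071428298950195), 31.254323959350586) [0.5487469 0.3321202 0.06     ]
scene red (np.float64(221.5), np.float64(149.5)) 20 [0.51517924 0.33398022 0.052     ]
cupy [0.47972638 0.5648274  0.067     ]
petri [0.43709615 0.03575694 0.016     ]
dropper [ 0.47527785 -0.04611534  0.1       ]
instr corner [0.58191785 0.43004345 0.15      ]
instr corner r [0.60443223 0.21716    0.1       ]
```

View pics/crop.png

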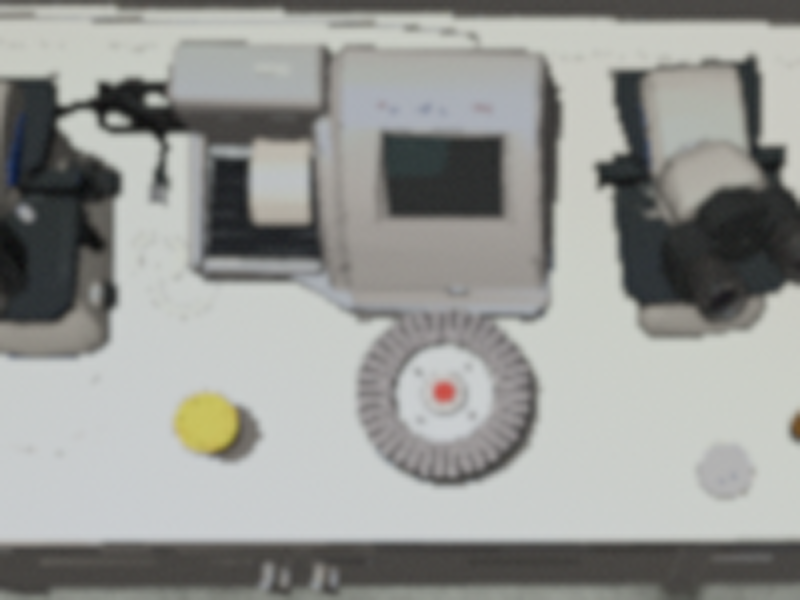

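View pics/crop2.png

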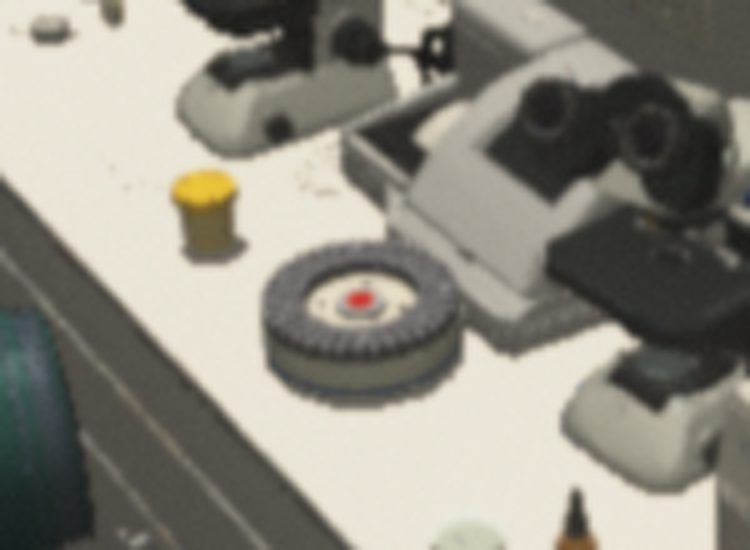

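The drum centre is at about (0.517, 0.333), with both views agreeing to 3 mm. The four deck screws suggest its yaw is close to the world axes, so the front is roughly −x. Next I'll work out the approach in tool axes.

```bash
cat >>h.py <<'E'
from scipy.spatial.transform import Rotation as Ro
C=np.array([.517,.333])
def goal(a):
    "tool shift/turn (mm, deg) from here to the rim mid-line at world angle a deg, tool x radial"
    o=ctrl.get_obs();R=Ro.from_rotvec(o["tool_rot"]).as_matrix();t=np.radians(a);r=np.array([np.cos(t),np.sin(t),0])
    P=np.r_[C+.071*r[:2],.06]
    best=min((Ro.from_matrix(R.T@np.c_[s*r,np.cross([0,0,-1],s*r),[0,0,-1]]).as_rotvec(degrees=True) for s in(1,-1)),key=np.linalg.norm)
    print(a,P,"shift",np.round(R.T@(P-o["ee_pos"])*1000,1),"turn",best.round(1))
E
python3 - <<'E'
from h import *
o=ctrl.get_obs();print(Ro.from_rotvec(o["tool_rot"]).as_matrix().round(3))
for a in(180,200,212):goal(a)
E
```

```text
[[-0.975  0.223 -0.   ]
 [ 0.223  0.975 -0.001]
 [ 0.    -0.001 -1.   ]]
180 [0.446 0.333 0.06 ] shift [-360.6 -275.5  153.6] turn [ -0.1  -0.  -12.9]
200 [0.45028182 0.30871657 0.06      ] shift [-370.2 -298.2  153.6] turn [ -0.1  -0.  -32.9]
212 [0.45678859 0.29537573 0.06      ] shift [-379.5 -309.7  153.6] turn [ -0.1  -0.  -44.9]
```

Call:
send_rows([
  [0,[-30,-23,0],[0,0,0]],
  [0,[-30,-23,0],[0,0,0]],
  [0,[-30,-23,0],[0,0,0]],
  [0,[-30,-23,0],[0,0,0]],
  [0,[-30,-23,0],[0,0,0]],
  [0,[-30,-23,0],[0,0,0]],
  [0,[-30,-23,0],[0,0,0]],
  [0,[-30,-23,0],[0,0,0]],
  [0,[-30,-23,10],[0,0,0]],
  [0,[-30,-23,10],[0,0,0]],
], force=30)

```text
time_s: 0.93
ee_pos: [0.3982, 0.3899, 0.1941]
tool_rot: [0.352, 3.121, 0.001]
wrist_force: [1.1, 0.1, -0.5]
finger_gap: 0.0273
grasp_force: 0.0
```

Call:
send_rows([
  [0,[-30,-23,20],[0,0,0]],
  [0,[-30,-23,20],[0,0,0]],
  [0,[0,0,20],[0,0,-6.5]],
  [0,[0,0,20],[0,0,-6.5]],
  [0,[0,0,15],[0,0,0]],
  [0,[0,0,0],[0,0,0]],
])

```text
time_s: 1.43
ee_pos: [0.4428, 0.3332, 0.0971]
tool_rot: [0.003, -3.138, 0.004]
wrist_force: [-1.1, -0.8, -0.8]
finger_gap: 0.0004
grasp_force: 0.0
```

```bash
python3 - <<'E'
from h import *
cv2.imwrite("pics/s1.png",cv2.resize(ctrl.read_camera("scene")[90:200,150:300,::-1],(750,550),interpolation=2))
goal(180);o=ctrl.get_obs();print(o["ee_pos"],o["wrist_force"],o["torque"])
E
```

```text
180 [0.446 0.333 0.06 ] shift [-2.7 -0.8 38.7] turn [-0.1 -0.1  0.1]
[0.44339267 0.33386343 0.09871154] [-0.25517013  0.01520718  1.55570904] [ 0.04087891 -0.01928078  0.04116825]
```

View pics/s1.png

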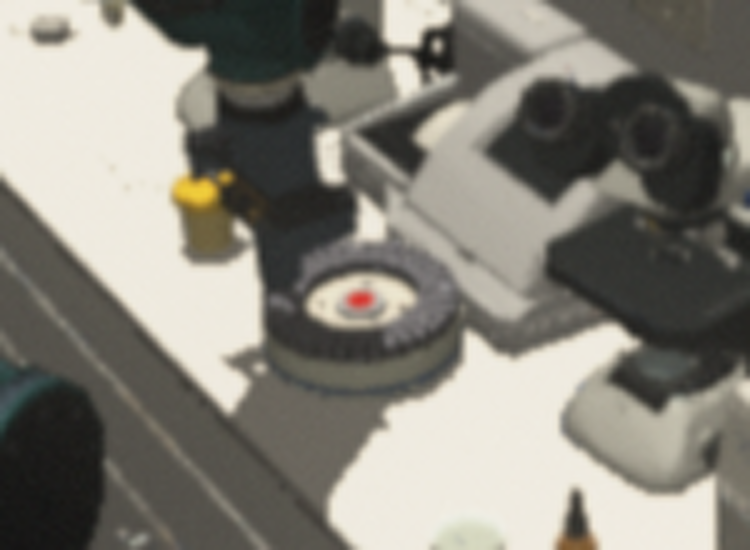

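The closed fingers are above the front rim, at about (280,290) in the crop, and well clear of the red indicator at (360,300). Now the first probe, in small steps to learn the contact height and stiffness.

Call:
send_rows([
  [0,[-3,0,16],[0,0,0]],
  [0,[0,0,14],[0,0,0]],
  [0,[0,0,5],[0,0,0]],
  [0,[0,0,1],[0,0,0]],
  [0,[0,0,1],[0,0,0]],
  [0,[0,0,1],[0,0,0]],
  [0,[0,0,0],[0,0,0]],
])

```text
time_s: 2.07
ee_pos: [0.4475, 0.3349, 0.0627]
tool_rot: [-0.003, 3.141, 0.001]
wrist_force: [0.3, 0.2, 0.4]
finger_gap: 0.0005
grasp_force: 0.0
```

Call:
send_rows([
  [0,[0,0,1],[0,0,0]],
  [0,[0,0,1],[0,0,0]],
  [0,[0,0,1],[0,0,0]],
  [0,[0,0,0],[0,0,0]],
])

```text
time_s: 2.4
ee_pos: [0.4474, 0.3347, 0.059]
tool_rot: [-0.003, 3.141, 0.0]
wrist_force: [0.5, 0.6, 1.1]
finger_gap: 0.0003
grasp_force: 0.4
```

Call:
send_rows([
  [0,[0,0,1],[0,0,0]],
  [0,[0,0,1],[0,0,0]],
  [0,[0,0,0],[0,0,0]],
])

```text
time_s: 2.65
ee_pos: [0.4472, 0.3346, 0.0568]
tool_rot: [-0.003, 3.142, -0.0]
wrist_force: [0.2, 0.3, 1.0]
finger_gap: 0.0004
grasp_force: 0.3
```

Call:
send_rows([
  [0,[0,0,1],[0,0,0]],
  [0,[0,0,1],[0,0,0]],
  [0,[0,0,0],[0,0,0]],
])

```text
time_s: 2.9
ee_pos: [0.4472, 0.3346, 0.0548]
tool_rot: [0.003, -3.141, 0.0]
wrist_force: [0.1, -0.6, 0.4]
finger_gap: 0.0005
grasp_force: 0.1
```

```bash
python3 - <<'E'
from h import *
cv2.imwrite("pics/s2.png",cv2.resize(ctrl.read_camera("scene")[90:200,150:300,::-1],(750,550),interpolation=2))
o=ctrl.get_obs();print(o["ee_pos"],o["wrist_force"],o["torque"])
E
```

```text
[0.44712218 0.3345246  0.05479591] [ 0.63610526 -0.78866915 -1.00888642] [0.01822606 0.0122976  0.02507947]
```

View pics/s2.png

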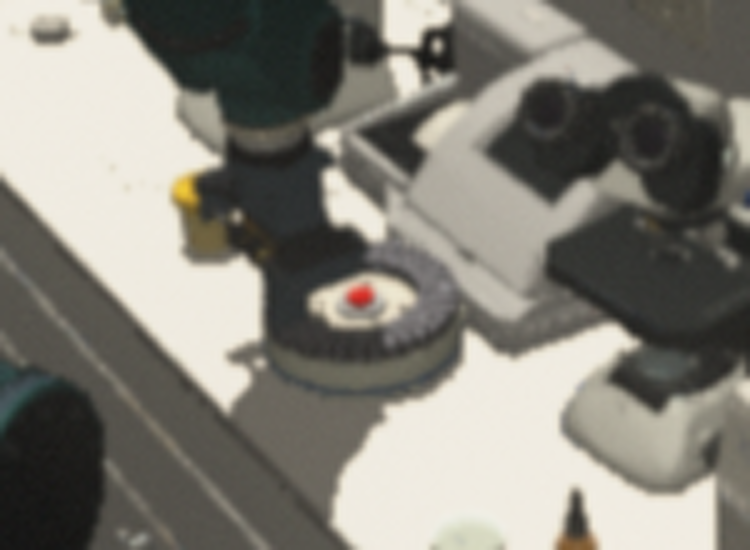

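The indicator already shows slightly higher, at about (360,295). The fingers are 5 mm below the rim level with almost no force, so this is the release. I'll keep pressing and watch the force.

Call:
send_rows([
  [0,[0,0,1],[0,0,0]],
  [0,[0,0,1],[0,0,0]],
  [0,[0,0,1],[0,0,0]],
  [0,[0,0,1],[0,0,0]],
  [0,[0,0,1],[0,0,0]],
  [0,[0,0,0],[0,0,0]],
  [0,[0,0,0],[0,0,0]],
])

```text
time_s: 3.53
ee_pos: [0.4472, 0.3346, 0.0499]
tool_rot: [0.003, -3.142, 0.0]
wrist_force: [0.0, 0.2, -0.1]
finger_gap: 0.0002
grasp_force: 0.0
```

Call:
send_rows([
  [0,[0,0,1],[0,0,0]],
  [0,[0,0,1],[0,0,0]],
  [0,[0,0,1],[0,0,0]],
  [0,[0,0,0],[0,0,0]],
  [0,[0,0,0],[0,0,0]],
])

```text
time_s: 3.95
ee_pos: [0.4471, 0.3348, 0.0478]
tool_rot: [0.003, -3.141, 0.0]
wrist_force: [-8.2, -2.8, 21.0]
finger_gap: 0.0006
grasp_force: 10.4
```

```bash
python3 - <<'E'
from h import *
cv2.imwrite("pics/s3.png",cv2.resize(ctrl.read_camera("scene")[90:200,150:300,::-1],(750,550),interpolation=2))
o=ctrl.get_obs();print(o["ee_pos"],o["wrist_force"],o["torque"])
E
```

```text
[0.44715158 0.33478749 0.04782053] [-7.69721772 -2.07399859 21.09856753] [-0.50476773  1.37671824 -0.02858406]
```

View pics/s3.png

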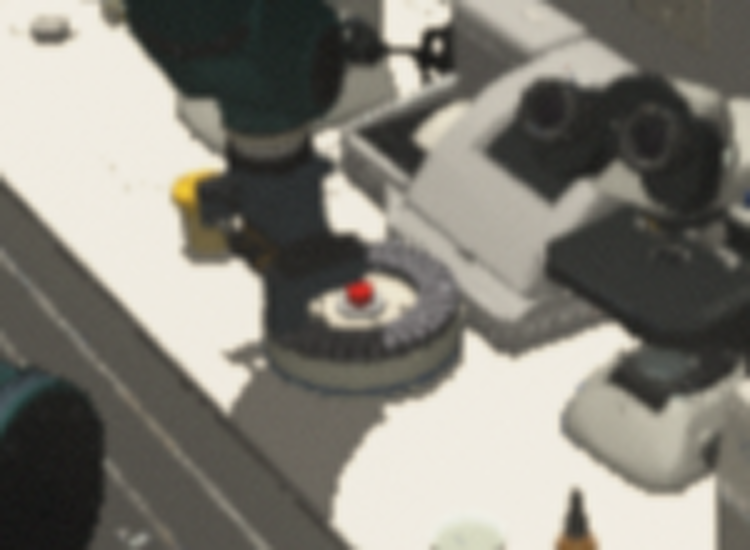

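The indicator has risen clearly, now at about (360,291). The fingers are 12.2 mm below the rim top with 21 N resisting, which is the stop. Now I lift straight up.

Call:
send_rows([
  [0,[0,0,-2],[0,0,0]],
  [0,[0,0,-5],[0,0,0]],
  [0,[0,0,-10],[0,0,0]],
  [0,[0,0,-20],[0,0,0]],
  [0,[0,0,-30],[0,0,0]],
  [0,[0,0,-30],[0,0,0]],
  [0,[0,0,0],[0,0,0]],
  [0,[0,0,0],[0,0,0]],
  [0,[0,0,0],[0,0,0]],
])

```text
time_s: 4.75
ee_pos: [0.447, 0.3345, 0.144]
tool_rot: [-0.003, 3.141, 0.0]
wrist_force: [-0.3, 0.3, 0.3]
finger_gap: 0.0004
grasp_force: 0.0
```

```bash
python3 - <<'E'
from h import *
im=ctrl.read_camera("scene")[:,:,::-1];w=im[126:178,195:247].astype(int)
ys,xs=np.nonzero(w[...,2]-np.maximum(w[...,1],w[...,0])>50)
print("red now",xs.mean()+195,ys.mean()+126,len(xs),ys.min()+126,"predicted top +0/+12mm",proj("scene",[[.517,.333,.052],[.517,.333,.064]]))
cv2.imwrite("pics/s4.png",cv2.resize(im[90:200,150:300],(750,550),interpolation=2))
o=ctrl.get_obs();print(o["ee_pos"],o["wrist_force"])
E
```

```text
red now 221.5 147.72727272727272 22 146 predicted top +0/+12mm [[221.95726537 149.46635535]
 [221.76260538 147.25002107]]
[0.446761   0.33426    0.14336019] [ 0.17485664  0.48000768 -0.28602115]
```

View pics/s4.png

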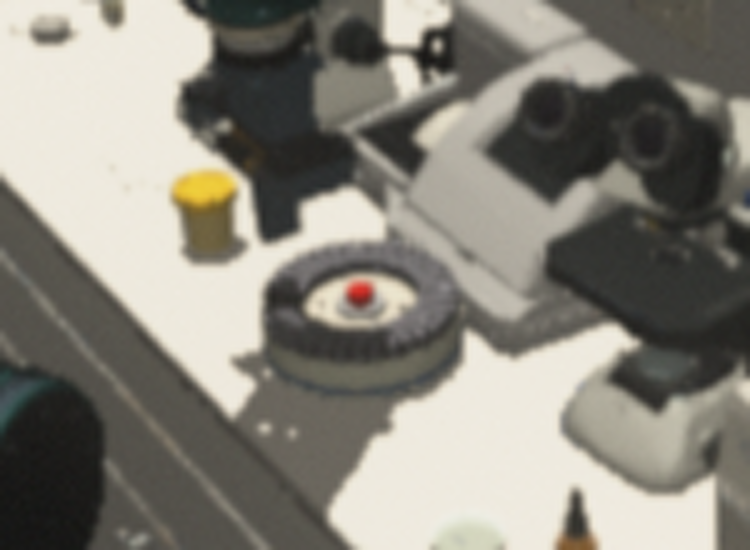

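The notch is visibly sunk at about (285,292) and the indicator is up at (360,292). Nothing else has moved, and the arm is clear.

```bash
python3 -c "
from bench import ctrl
print(ctrl.hand_in())"
```

```text
the job is handed in; nothing more can be done
None
```

The release turned up on the first probe of the rim and is pressed to its stop (fingers 12.2 mm below the rim top, 21 N resisting); the red indicator stayed up after I lifted clear, and I handed the job in at about 5 s but got no verdict back.

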